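# Put the slate strips away in the glass-covered case

### The job

Slide the glass cover of the wooden case fully open, put every slate strip that lies on the raised oak shelf into the case so that they all lie flat on its floor or on one another, then slide the cover fully shut. Do not pick a strip up off the middle of the shelf: slide each one along until its end sticks out over the shelf's front edge (the one facing the case), pinch that end and carry it over, laying it down gently rather than dropping it. Leave the bottle and the decanter standing where they are.

Things in the scene. Friction and masses are not known exactly. Their poses are not given: they have to be found in the camera images.
- ledge: fixed raised oak shelf, top 70 mm above the table: a pale 28 mm plank, waxed (slate slides on it at friction about 0.35), on a dark plinth set back 60 mm. Origin at table level under the middle of the front edge (it faces the case); x runs along that edge (the plank reaches 190 mm either way), y inward from it (360 mm deep), z up. Beyond the edge (-y) is free space above the table
- slate0: thin dark grey slate strip 56 x 170 x 3 mm, 85 g, flat on the shelf, one of up to three alike (absent: None). Too thin to grasp well where it lies; closed fingertips pressed lightly on top drag it; an overhanging end can be gripped across its width from above. Origin: centre of the underside; x across, y along it (at the start roughly inward, away from the shelf's front edge), z up
- slate1: thin dark grey slate strip 56 x 170 x 3 mm, 85 g, flat on the shelf, one of up to three alike (absent: None). Too thin to grasp well where it lies; closed fingertips pressed lightly on top drag it; an overhanging end can be gripped across its width from above. Origin: centre of the underside; x across, y along it (at the start roughly inward, away from the shelf's front edge), z up
- slate2: thin dark grey slate strip 56 x 170 x 3 mm, 85 g, flat on the shelf, one of up to three alike (absent: None). Too thin to grasp well where it lies; closed fingertips pressed lightly on top drag it; an overhanging end can be gripped across its width from above. Origin: centre of the underside; x across, y along it (at the start roughly inward, away from the shelf's front edge), z up
- case: fixed open-topped wooden case, outside 166 (x) x 246 (y) x 48 mm high, inside 150 x 230 mm, floor and walls 8 mm. Two dark rails along x, 12 mm wide, at y = +-129 mm, top 62 mm above the table, carry the cover and run on to x = +252 mm. Origin: centre of the underside, at table level; x points roughly away from the robot, z up
- cover (a joint): travel of the framed glass cover (166 x 242 mm, its top 59 mm above the table) along the case's +x, in m: 0 = fully shut over the case, 0.155 = fully open, on the rails behind the case, its stop. It starts shut or up to 40 mm open, slides with about 2 N and stays where it is left
- cover_handle (a point): middle of the cover's handle, an upright dark wooden fin on the cover's edge nearest the robot: 14 mm thick (case x), 100 mm long (case y), rising 36 mm from the cover's top, so 18 mm above this point. Axes as the case's; it moves with the cover
- bottle: bystander: standing wine bottle, 74 mm thick, 290 mm tall; origin centre of its foot
- decanter: bystander: glass decanter, 124 mm wide, 190 mm tall; origin centre of its foot
Things that resemble listed ones, but are neither listed nor needed, are in the scene too. What is shaped like the slate1 but orange or turquoise is not meant. What is shaped like the slate2 but yellow is not meant.

How it is judged:
By the outcome, as a careful person would: the job done as asked, in the order asked, and still so for the second after the job is handed in, with the robot touching nothing.
Of slate0, slate1, slate2 only 2 to 3 are there at a start; the rules pass over those that are not, and their reading is None.
At some moment in a run one of slate0, slate1, slate2 may be knocked a few centimetres aside while the robot is not near it.
It also fails if it takes over 210 s, if anything falls off the work surface, if the arm or the gripper's body presses on something with over 40 N, if the wrist force passes 120 N, or if a joint passes its speed limit or range.

### The arm

A 6-joint arm with a two-finger parallel gripper is mounted at the origin on the work surface. World frame = base frame: x ahead of the robot, y to its left, z up, the work surface at z = 0. Lengths are in m, angles in rad, forces in N, time in s.
With the tool pointing down it reaches from about 0.35 to 0.85 m from the base axis. Payload 8.1 kg.
Tool frame: the origin (TCP) lies on the front face of the gripper's body, between the roots of the fingers; the fingertips stand 84 mm ahead of it and the grasp point (between the pads) lies 65 mm ahead of it; x points along the fingers, y is the direction in which the jaws open and shut, and the axes are right-handed (so a half turn about x gives the same grasp; the last joint's range is limited). The gripper opens to 93 mm and grips with 3 to 60 N. Pads are 15 mm wide; open, the fingers measure 128 mm over their backs; the gripper's body (75 mm by 188 mm) begins 65 mm behind the grasp point.
Start: joints at [-1.191, 0.13, 1.488, -0, 1.523, -0.085], TCP at [0.269, -0.536, 0.303] pointing down, gripper open.
Joint ranges: [-2.96, 2.96], [-0.89, 2.26], [0.02, 2.5], [-1.34, 4.48], [0, 2.73], [-2.66, 2.66]. Speed limits (rad/s): [2.39, 2.39, 2.79, 3.14, 3.14, 3.14].

### API

Orientations are given as a rotation vector (axis times angle).
In Python, from plant import telemetry, read_camera, camera_params, robot gives the robot as it stands.
- The arm moves only by the tool step_arm, never from a script. Its argument "commands" is a list of rows, each an object with "xyz": the shift along the tool's x, y, z in mm, a list of three; "turn": the turn, a rotation vector about the tool's x, y, z in rad, a list of three; "grip": the finger opening in mm, from 0 to 93. In form: [{"xyz": [dx, dy, dz], "turn": [ax, ay, az], "grip": grip}, ...]. A call has 1 to 12 rows; each row is the pose to reach, as a shift and turn from the pose commanded when the call began, along the tool's axes at that moment; what a row does not reach only later rows make up. A row lasts 1/8 s, in which the tool goes at most 62.5 mm and 10.7 degrees, less where a joint would pass 70% of its speed; a pose out of reach is approached as far as the arm can. A call with a gripper value outside its range is refused whole. The fingers move at their own pace and stop on an object; "force" is the grip in N (left out, the last holds). Time passes only in rows, so rows that repeat a pose let the fingers close. It gives the time, the measured TCP pose, the force and the opening at its end, in the units of the state.
- telemetry.read_state(): the state, without advancing time (a new reading comes with each control period).
- read_camera(name): name is "scene" or "top" or "wrist"; returns the picture (384x512x3 uint8, red, green, blue); there is no depth.
- camera_params(name): a dict with "mtx" (3x3 intrinsics, pixels), "rvec" (rotation vector, rad) and "tvec" (3), from world to camera coordinates, as OpenCV has them. Camera axes: x right, y down, z forward; pixel columns grow to the right and rows downward; lengths in m; the calibration is good to about 2 mm. A picture is of the moment at which its call begins: read the wrist's pose just before it. camera_params takes no time and is no camera call; for the wrist camera it gives the pose at the moment of the call.
- robot.close_job(): hands the job in, once; it reports no verdict.
The state is a dict: "t": time; "q": joint angles; "dq": joint speeds; "joint_torque": joint torques, N m; "tool_pos": TCP position; "orientation": TCP orientation; "force": force on the tool from outside, world axes, zero at the start; "wrist_torque": the same for the moment, N m; "opening": finger opening in m.
Only numpy, scipy, OpenCV 4.12 (cv2) and the standard library are available. Lean on these libraries where they do the work, as an engineer would, in place of code of your own. Each camera call takes 0.05 s, during which the arm holds its last target. There are 200 camera calls.

## Working session

There is one attempt and no reset: what is moved stays moved. The work goes in short steps, Python scripts to look and compute and a tool call to move; the robot and the scene stay as the last step left them, time stands still between calls to the robot, and variables do not carry over. Pictures are saved under pics/ and viewed, about 12 in all and at most 16, crops included, and the job is handed in when it is done.

Besides the shell and the picture viewer there is one more tool, called as name(argument=value, ...) on one line, values as JSON. step_arm: Moves the arm, as the interface text tells. Its arguments: {"type":"object","properties":{"commands":{"type":"array"},"force":{"type":"number"}},"required":["commands"]}

```bash
ls; mkdir -p pics; cat > h.py <<'E'
import numpy as np, cv2
from scipy.spatial.transform import Rotation as R
from plant import telemetry, read_camera, camera_params, robot
def snap(name,fn):
    p=camera_params(name); im=read_camera(name); cv2.imwrite('pics/'+fn,im[:,:,::-1]); np.savez('pics/'+fn+'.npz',im=im,**{k:np.array(p[k],float) for k in('mtx','rvec','tvec')}); return im,p
def load(fn):
    d=np.load('pics/'+fn+'.npz'); return d['im'],d
def w(p,uv,z):
    "pixels -> world at height z"
    uv=np.atleast_2d(np.array(uv,float)); M=R.from_rotvec(np.ravel(p['rvec'])).as_matrix(); t=np.ravel(p['tvec'])
    r=np.c_[uv,np.ones(len(uv))]@np.linalg.inv(p['mtx']).T@M; c=-M.T@t
    return c+r*((z-c[2])/r[:,2])[:,None]
def pix(p,X):
    return cv2.projectPoints(np.array(X,float).reshape(-1,3),np.ravel(p['rvec']),np.ravel(p['tvec']),np.array(p['mtx'],float),None)[0].reshape(-1,2)
def st():
    s=telemetry.read_state(); M=R.from_rotvec(s['orientation']).as_matrix()
    print('t',round(s['t'],2),'pos',np.round(s['tool_pos'],4),'F',np.round(s['force'],1),'op',round(s['opening'],4)); print(np.round(M,3).tolist(),'q',np.round(s['q'],3)); return s,M
E
python3 - <<'E'
from h import *
st()
a,_=snap('top','a.png'); b,_=snap('scene','b.png')
cv2.imwrite('pics/ab.png',np.vstack([a])[:,:,::-1])
cv2.imwrite('pics/top1.png',cv2.resize(a,(800,600))[:,:,::-1])
cv2.imwrite('pics/sc1.png',cv2.resize(b,(800,600))[:,:,::-1])
E
```

```text
pics
t 0.0 pos [ 0.2688 -0.5359  0.3017] F [-0.5  0.8  0.2] op 0.0928
[[-0.001, 0.448, -0.894], [0.002, -0.894, -0.448], [-1.0, -0.002, -0.0]] q [-1.191  0.131  1.489  0.     1.523 -0.085]
```

View pics/top1.png

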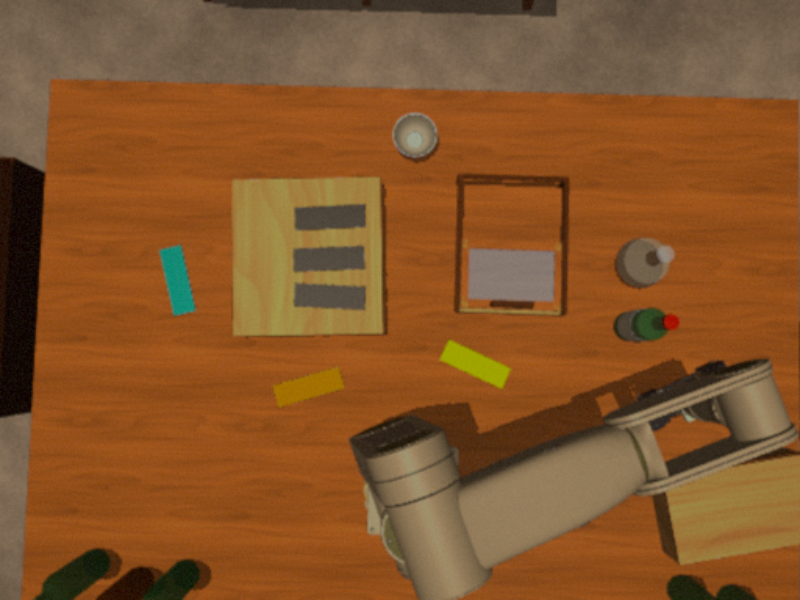

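View pics/sc1.png

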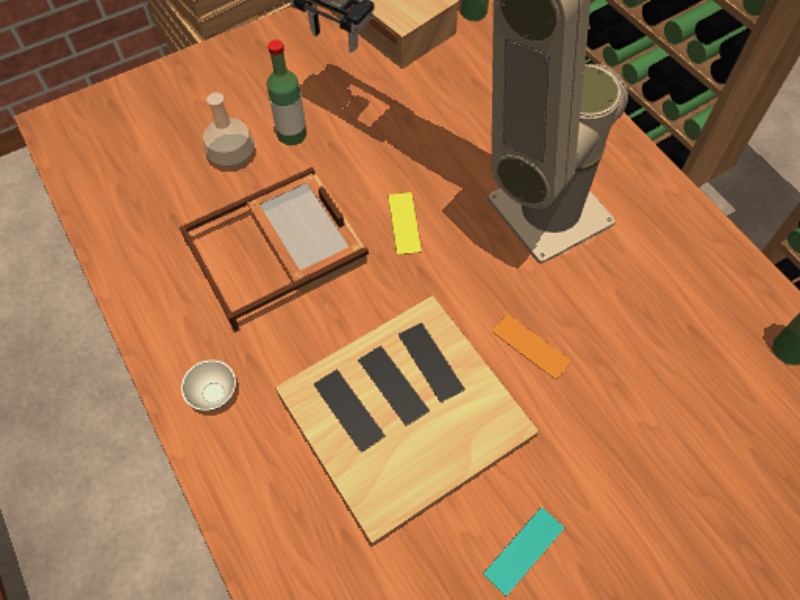

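The top view shows the shelf on the left with three slates (800-px picture: centres near (330,217), (329,259) and (330,297)). The case is on the right, rails spanning (457–568, 176–314), handle at (512,305). The cover looks nearly shut. The bottle and decanter are right of the case.

```bash
python3 - <<'E'
from h import *
im,p=load('a.png')
hsv=cv2.cvtColor(im,cv2.COLOR_RGB2HSV)
k=512/800
# slates
m=np.zeros(im.shape[:2],np.uint8); sl=(slice(int(185*k),int(330*k)),slice(int(240*k),int(383*k)))
m[sl]=((im[sl].max(2)<95)&(hsv[sl][:,:,1]<110)).astype(np.uint8)
n,l,s,c=cv2.connectedComponentsWithStats(m)
for i in range(1,n):
    if s[i,4]<100: continue
    ys,xs=np.where(l==i); X=w(p,np.c_[xs,ys],.073)[:,:2]
    r=cv2.minAreaRect((X*1000).astype(np.float32)); print('slate',s[i,4],np.round(r,1) if 0 else r, 'mean',X.mean(0).round(4))
print('plank corners',w(p,np.array([[233,180],[380,178],[384,334],[233,335]])*k,.07).round(3)[:,:2].tolist())
print('rail corners',w(p,np.array([[457,175],[568,178],[566,315],[456,313]])*k,.062).round(3)[:,:2].tolist())
print('handle top ends',w(p,np.array([[491,304],[534,304]])*k,.09).round(3)[:,:2].tolist())
print('glass frame',w(p,np.array([[466,245],[556,245],[556,302]])*k,.059).round(3)[:,:2].tolist())
print('bottle foot etc')
b=im[int(165*k):int(330*k),int(445*k):int(690*k)]
cv2.imwrite('pics/c1.png',cv2.resize(b,(784,530),interpolation=cv2.INTER_CUBIC)[:,:,::-1]);print(b.shape)
E
```

```text
slate 604 ((655.7755126953125, 216.25860595703125), (52.58448791503906, 165.89418029785156), 4.633077144622803) mean [0.6556 0.2163]
slate 594 ((555.205810546875, 215.69735717773438), (52.0050048828125, 165.29470825195312), 3.6544370651245117) mean [0.5556 0.215 ]
slate 582 ((465.0110778808594, 209.79978942871094), (165.16131591796875, 50.77444076538086), 88.6635513305664) mean [0.4652 0.2103]
plank corners [[0.739, 0.453], [0.754, 0.098], [0.378, 0.077], [0.365, 0.437]]
rail corners [[0.768, -0.089], [0.768, -0.358], [0.436, -0.358], [0.433, -0.094]]
handle top ends [[0.455, -0.174], [0.458, -0.276]]
glass frame [[0.598, -0.115], [0.604, -0.332], [0.466, -0.334]]
bottle foot etc
(106, 157, 3)
```

View pics/c1.png

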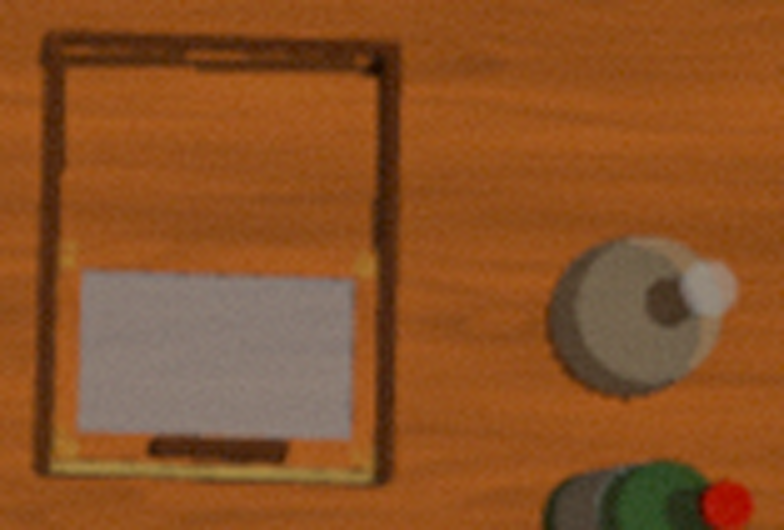

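step_arm(commands=[{"xyz": [-60, 0, 0], "turn": [-0.18, 0, 0], "grip": 93}, {"xyz": [-118, 0, 0], "turn": [-0.36, 0, 0], "grip": 93}, {"xyz": [-118, 0, 0], "turn": [-0.54, 0, 0], "grip": 93}, {"xyz": [-118, 0, 0], "turn": [-0.72, 0, 0], "grip": 93}, {"xyz": [-118, 0, 0], "turn": [-0.9, 0, 0], "grip": 93}, {"xyz": [-118, 0, 0], "turn": [-1.106, 0, 0], "grip": 93}, {"xyz": [-118, 0, 0], "turn": [-1.106, 0, 0], "grip": 93}, {"xyz": [-118, 0, 0], "turn": [-1.106, 0, 0], "grip": 93}])

```text
t: 1.1
tool_pos: [0.2689, -0.5363, 0.4204]
orientation: [1.212, 1.208, -1.212]
force: [0.4, 0.4, -0.9]
opening: 0.0931
```

```bash
python3 - <<'E'
from h import *
st()
im,p=load('a.png')
for u,v in [(580,510),(625,320)]: print(w(p,[284.8+u/5,105.6+v/5],0).round(3))
E
```

```text
t 1.1 pos [ 0.2689 -0.5363  0.4204] F [ 0.4  0.4 -0.9] op 0.0931
[[-0.0, 1.0, -0.004], [0.0, -0.004, -1.0], [-1.0, -0.0, -0.0]] q [-1.191  0.114  1.294  0.     1.734 -1.188]
[[ 0.42  -0.522  0.   ]]
[[ 0.569 -0.556  0.   ]]
```

step_arm(commands=[{"xyz": [0, 30, -50], "turn": [0, 0, 0], "grip": 93}, {"xyz": [0, 60, -100], "turn": [0, 0, 0], "grip": 93}, {"xyz": [0, 90, -150], "turn": [0, 0, 0], "grip": 93}, {"xyz": [0, 120, -200], "turn": [0, 0, 0], "grip": 93}, {"xyz": [0, 150, -250], "turn": [0, 0, 0], "grip": 93}, {"xyz": [0, 188, -305], "turn": [0, 0, 0], "grip": 93}, {"xyz": [30, 188, -311], "turn": [0, 0, 0], "grip": 93}, {"xyz": [85, 188, -311], "turn": [0, 0, 0], "grip": 93}, {"xyz": [140, 188, -311], "turn": [0, 0, 0], "grip": 93}, {"xyz": [140, 188, -311], "turn": [0, 0, 0], "grip": 93}])

```text
t: 2.35
tool_pos: [0.4546, -0.2237, 0.2759]
orientation: [1.211, 1.218, -1.214]
force: [-0.0, 0.4, 0.0]
opening: 0.093
```

```bash
python3 - <<'E'
from h import *
st()
a,p=snap('wrist','w1.png'); cv2.imwrite('pics/w1v.png',cv2.resize(a,(700,525))[:,:,::-1])
E
```

```text
t 2.35 pos [ 0.4546 -0.2237  0.2759] F [-0.   0.4  0. ] op 0.093
[[-0.008, 1.0, -0.002], [0.005, -0.002, -1.0], [-1.0, -0.008, -0.005]] q [-0.559 -0.102  1.772  0.     1.481 -0.556]
```

View pics/w1v.png

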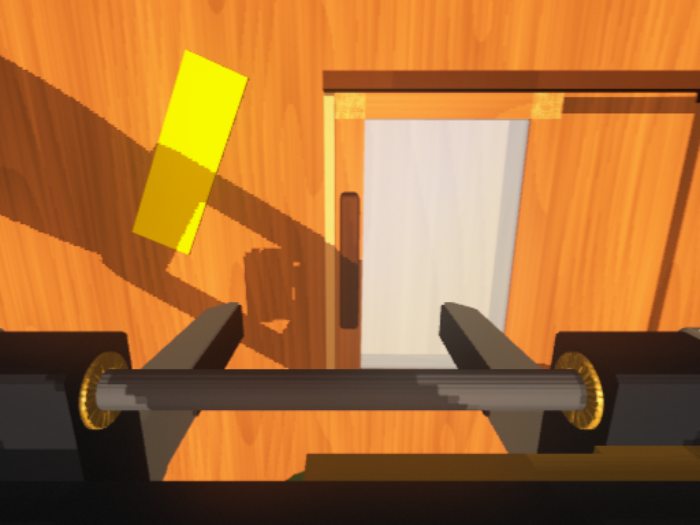

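The wrist view shows the handle fin at (341–358, 193–328), the near case wall along x≈328, and the left (+y) rail at rows 71–91.

```bash
python3 - <<'E'
from h import *
im,p=load('w1.png'); k=512/700
print('handle',w(p,np.array([[349,193],[349,327]])*k,.095).round(4).tolist())
print('rail near-left outer/inner,far',w(p,np.array([[323,71],[323,91],[700,71]])*k,.062).round(4).tolist())
print('wall top near',w(p,np.array([[324,100],[333,100],[326,360]])*k,.048).round(4).tolist())
print('cover near',w(p,np.array([[335,95],[333,360],[562,95]])*k,.059).round(4).tolist())
E
```

```text
handle [[0.4579, -0.1712, 0.095], [0.4582, -0.27, 0.095]]
rail near-left outer/inner,far [[0.4396, -0.088, 0.062], [0.4394, -0.1012, 0.062], [0.7057, -0.0891, 0.062]]
wall top near [[0.4393, -0.105, 0.048], [0.4461, -0.105, 0.048], [0.4382, -0.3232, 0.048]]
cover near [[0.4479, -0.1034, 0.059], [0.4449, -0.3171, 0.059], [0.6126, -0.104, 0.059]]
```

step_arm(commands=[{"xyz": [60, 0, 0], "turn": [0, 0, 0], "grip": 93}, {"xyz": [110, 0, 0], "turn": [0, 0, 0], "grip": 60}, {"xyz": [129, 0, 0], "turn": [0, 0, 0], "grip": 40}, {"xyz": [129, 0, 0], "turn": [0, 0, 0], "grip": 10}, {"xyz": [129, 0, 0], "turn": [0, 0, 0], "grip": 5}, {"xyz": [129, 0, 0], "turn": [0, 0, 0], "grip": 5}, {"xyz": [129, 0, 0], "turn": [0, 0, 0], "grip": 5}, {"xyz": [129, 0, 0], "turn": [0, 0, 0], "grip": 5}], force=20)

```text
t: 3.4
tool_pos: [0.4572, -0.2254, 0.1522]
orientation: [1.209, 1.209, -1.209]
force: [-0.1, 0.2, 0.0]
opening: 0.0278
```

step_arm(commands=[{"xyz": [0, 0, 0], "turn": [0, 0, 0], "grip": 5}, {"xyz": [0, 0, 0], "turn": [0, 0, 0], "grip": 5}, {"xyz": [0, 0, 0], "turn": [0, 0, 0], "grip": 5}, {"xyz": [0, 20, 0], "turn": [0, 0, 0], "grip": 5}, {"xyz": [0, 50, 0], "turn": [0, 0, 0], "grip": 5}, {"xyz": [0, 80, 0], "turn": [0, 0, 0], "grip": 5}, {"xyz": [0, 110, 0], "turn": [0, 0, 0], "grip": 5}, {"xyz": [0, 130, 0], "turn": [0, 0, 0], "grip": 5}, {"xyz": [0, 140, 0], "turn": [0, 0, 0], "grip": 5}, {"xyz": [0, 145, 0], "turn": [0, 0, 0], "grip": 5}, {"xyz": [0, 147, 0], "turn": [0, 0, 0], "grip": 5}])

```text
t: 4.78
tool_pos: [0.6037, -0.2258, 0.1518]
orientation: [1.209, 1.209, -1.21]
force: [-1.3, -5.0, 2.3]
opening: 0.0138
```

step_arm(commands=[{"xyz": [0, 2, 0], "turn": [0, 0, 0], "grip": 5}, {"xyz": [0, 4, 0], "turn": [0, 0, 0], "grip": 5}, {"xyz": [0, 6, 0], "turn": [0, 0, 0], "grip": 5}, {"xyz": [0, 6, 0], "turn": [0, 0, 0], "grip": 5}])

```text
t: 5.28
tool_pos: [0.6058, -0.2259, 0.1517]
orientation: [1.206, 1.217, -1.217]
force: [-24.9, -1.8, 17.6]
opening: 0.0142
```

step_arm(commands=[{"xyz": [0, -5, 0], "turn": [0, 0, 0], "grip": 50}, {"xyz": [0, -5, 0], "turn": [0, 0, 0], "grip": 50}, {"xyz": [0, -5, 0], "turn": [0, 0, 0], "grip": 50}, {"xyz": [0, -5, 0], "turn": [0, 0, 0], "grip": 50}, {"xyz": [-50, -5, 0], "turn": [0, 0, 0], "grip": 50}, {"xyz": [-100, -20, -20], "turn": [0, 0, 0], "grip": 0}, {"xyz": [-100, -40, -80], "turn": [0, 0, 0], "grip": 0}, {"xyz": [-100, -60, -140], "turn": [0, 0, 0], "grip": 0}, {"xyz": [-100, -80, -200], "turn": [0, 0, 0], "grip": 0}, {"xyz": [-100, -100, -260], "turn": [0, 0, 0], "grip": 0}, {"xyz": [-100, -120, -315], "turn": [0, 0, 0], "grip": 0}, {"xyz": [-100, -145, -370], "turn": [0, 0, 0], "grip": 0}])

```text
t: 6.78
tool_pos: [0.4642, 0.1466, 0.2521]
orientation: [1.21, 1.209, -1.208]
force: [0.3, 1.9, -0.2]
opening: 0.0003
```

```bash
python3 - <<'E'
from h import *
st()
a,p=snap('top','t2.png'); cv2.imwrite('pics/t2v.png',cv2.resize(a[90:230,130:390],(780,420),interpolation=cv2.INTER_CUBIC)[:,:,::-1])
E
```

```text
t 6.78 pos [0.4642 0.1466 0.2521] F [ 0.3  1.9 -0.2] op 0.0003
[[0.001, 1.0, 0.0], [0.001, 0.0, -1.0], [-1.0, 0.001, -0.001]] q [ 0.2   -0.152  1.861  0.     1.431  0.2  ]
```

View pics/t2v.png

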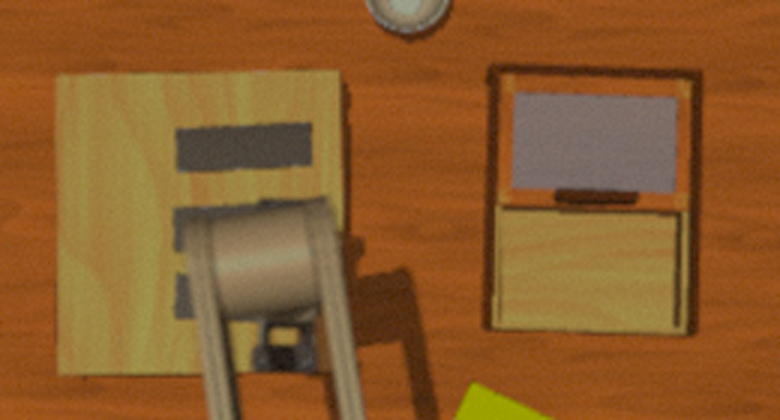

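The cover is fully open and the pale case interior is clear. The slates haven't moved. Next I press on the nearest slate.

step_arm(commands=[{"xyz": [30, 0, -50], "turn": [0, 0, 0], "grip": 0}, {"xyz": [70, 0, -63], "turn": [0, 0, 0], "grip": 0}, {"xyz": [88, 0, -63], "turn": [0, 0, 0], "grip": 0}, {"xyz": [92, 0, -63], "turn": [0, 0, 0], "grip": 0}, {"xyz": [94, 0, -63], "turn": [0, 0, 0], "grip": 0}, {"xyz": [95, 0, -63], "turn": [0, 0, 0], "grip": 0}, {"xyz": [95, 0, -63], "turn": [0, 0, 0], "grip": 0}])

```text
t: 7.7
tool_pos: [0.4657, 0.2075, 0.1578]
orientation: [1.211, 1.208, -1.208]
force: [0.0, -0.1, -0.2]
opening: 0.0003
```

step_arm(commands=[{"xyz": [1, 0, 0], "turn": [0, 0, 0], "grip": 0}, {"xyz": [2, 0, 0], "turn": [0, 0, 0], "grip": 0}, {"xyz": [2, 0, 0], "turn": [0, 0, 0], "grip": 0}])

```text
t: 8.07
tool_pos: [0.466, 0.2078, 0.1573]
orientation: [1.211, 1.208, -1.207]
force: [-5.3, -3.0, 16.3]
opening: 0.0002
```

step_arm(commands=[{"xyz": [-0.8, 0, 0], "turn": [0, 0, 0], "grip": 0}, {"xyz": [-0.8, 0, 8], "turn": [0, 0, 0], "grip": 0}, {"xyz": [-0.8, 0, 18], "turn": [0, 0, 0], "grip": 0}, {"xyz": [-0.8, 0, 28], "turn": [0, 0, 0], "grip": 0}, {"xyz": [-0.8, 0, 38], "turn": [0, 0, 0], "grip": 0}, {"xyz": [-0.8, 0, 48], "turn": [0, 0, 0], "grip": 0}, {"xyz": [-0.8, 0, 58], "turn": [0, 0, 0], "grip": 0}, {"xyz": [-0.8, 0, 68], "turn": [0, 0, 0], "grip": 0}, {"xyz": [-0.8, 0, 78], "turn": [0, 0, 0], "grip": 0}, {"xyz": [-0.8, 0, 85], "turn": [0, 0, 0], "grip": 0}, {"xyz": [-0.8, 0, 88], "turn": [0, 0, 0], "grip": 0}, {"xyz": [-0.8, 0, 88], "turn": [0, 0, 0], "grip": 0}])

```text
t: 9.57
tool_pos: [0.4663, 0.1197, 0.1574]
orientation: [1.212, 1.207, -1.206]
force: [0.3, 0.8, 7.3]
opening: 0.0002
```

step_arm(commands=[{"xyz": [-30, 0, 0], "turn": [0, 0, 0], "grip": 93}, {"xyz": [-80, 0, 40], "turn": [0, 0, 0], "grip": 93}, {"xyz": [-100, 0, 85], "turn": [0, 0, 0], "grip": 93}, {"xyz": [-100, 0, 100], "turn": [0, 0, 0], "grip": 93}, {"xyz": [-100, 0, 100], "turn": [0, 0, 0], "grip": 93}, {"xyz": [-100, 0, 100], "turn": [0, 0, 0], "grip": 93}])

```text
t: 10.32
tool_pos: [0.4644, 0.0205, 0.2542]
orientation: [1.208, 1.212, -1.21]
force: [0.3, -0.1, -1.1]
opening: 0.0559
```

```bash
python3 - <<'E'
from h import *
st()
a,p=snap('wrist','w2.png'); cv2.imwrite('pics/w2v.png',cv2.resize(a,(700,525))[:,:,::-1])
E
```

```text
t 10.32 pos [0.4644 0.0205 0.2542] F [ 0.3 -0.1 -1.1] op 0.0559
[[-0.002, 1.0, 0.0], [0.001, 0.0, -1.0], [-1.0, -0.002, -0.001]] q [-6.700e-02 -2.140e-01  1.912e+00  1.000e-03  1.446e+00 -6.700e-02]
```

View pics/w2v.png

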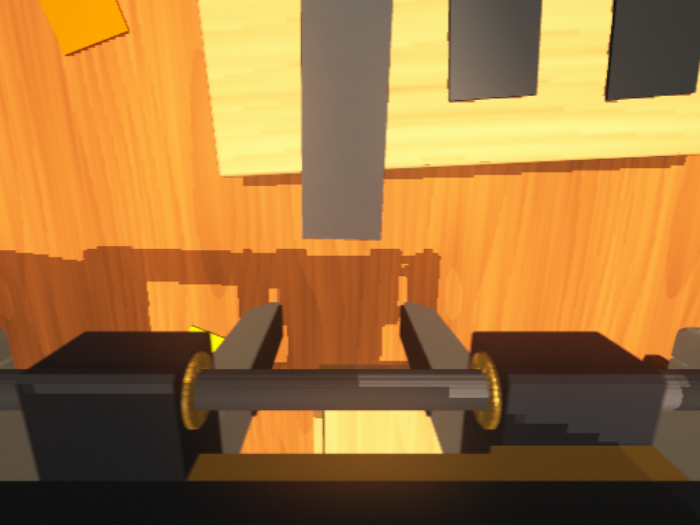

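The slate overhangs the front edge, its end at (303,238)–(381,240) and the edge at about row 172. The neighbouring ends are at row ~98.

```bash
python3 - <<'E'
from h import *
im,p=load('w2.png'); k=512/700
print(w(p,np.array([[303,238],[381,240],[302,0],[391,0],[449,101],[536,95],[606,101],[697,94],[449,0],[541,0]])*k,.073).round(4).tolist())
print('edge',w(p,np.array([[220,176],[699,154]])*k,.07).round(4).tolist())
E
```

```text
[[0.4364, 0.041, 0.073], [0.4913, 0.0396, 0.073], [0.4395, 0.1872, 0.073], [0.4932, 0.1872, 0.073], [0.5324, 0.1305, 0.073], [0.5878, 0.1341, 0.073], [0.6331, 0.1305, 0.073], [0.6904, 0.1346, 0.073], [0.5283, 0.1871, 0.073], [0.5838, 0.1871, 0.073]]
edge [[0.3804, 0.0834, 0.07], [0.7033, 0.0979, 0.07]]
```

step_arm(commands=[{"xyz": [0, 0, -30], "turn": [0, 0, 0], "grip": 82}, {"xyz": [20, 0, -42], "turn": [0, 0, 0], "grip": 82}, {"xyz": [40, 0, -42], "turn": [0, 0, 0], "grip": 82}, {"xyz": [70, 0, -42], "turn": [0, 0, 0], "grip": 82}, {"xyz": [95, 0, -42], "turn": [0, 0, 0], "grip": 82}, {"xyz": [105, 0, -42], "turn": [0, 0, 0], "grip": 82}, {"xyz": [105, 0, -42], "turn": [0, 0, 0], "grip": 50}, {"xyz": [105, 0, -42], "turn": [0, 0, 0], "grip": 50}, {"xyz": [105, 0, -42], "turn": [0, 0, 0], "grip": 50}, {"xyz": [105, 0, -42], "turn": [0, 0, 0], "grip": 50}, {"xyz": [105, 0, -42], "turn": [0, 0, 0], "grip": 50}, {"xyz": [105, 0, -42], "turn": [0, 0, 0], "grip": 50}], force=30)

```text
t: 11.88
tool_pos: [0.4655, 0.0616, 0.1511]
orientation: [1.21, 1.208, -1.208]
force: [1.8, -0.6, 3.4]
opening: 0.055
```

step_arm(commands=[{"xyz": [-5, 0, 0], "turn": [0, 0, 0], "grip": 50}, {"xyz": [-20, 0, 0], "turn": [0, 0, 0], "grip": 50}, {"xyz": [-40, 0, 10], "turn": [0, 0, 0], "grip": 50}, {"xyz": [-60, 0, 30], "turn": [0, 0, 0], "grip": 50}, {"xyz": [-80, 0, 60], "turn": [0, 0, 0], "grip": 50}, {"xyz": [-100, 0, 100], "turn": [0, 0, 0], "grip": 50}, {"xyz": [-120, 10, 140], "turn": [0, 0, 0], "grip": 50}, {"xyz": [-120, 20, 180], "turn": [0, 0, 0], "grip": 50}, {"xyz": [-120, 30, 210], "turn": [0, 0, 0], "grip": 50}, {"xyz": [-120, 30, 210], "turn": [0, 0, 0], "grip": 50}])

```text
t: 13.12
tool_pos: [0.495, -0.1501, 0.2712]
orientation: [1.211, 1.208, -1.211]
force: [-0.8, 0.5, -0.5]
opening: 0.0552
```

```bash
python3 - <<'E'
from h import *
s,M=st()
a,p=snap('wrist','w3.png'); b,_=snap('scene','s3.png')
c=-R.from_rotvec(np.ravel(p['rvec'])).as_matrix().T@np.ravel(p['tvec']); print('cam rel TCP',c-s['tool_pos'])
cv2.imwrite('pics/w3v.png',np.hstack([cv2.resize(a,(400,300)),cv2.resize(b[50:270,80:380],(400,300))])[:,:,::-1])
E
```

```text
t 13.12 pos [ 0.495  -0.1501  0.2712] F [-0.8  0.5 -0.5] op 0.0552
[[0.0, 1.0, -0.003], [-0.0, -0.003, -1.0], [-1.0, 0.0, 0.0]] q [-0.393 -0.078  1.758 -0.     1.461 -0.391]
cam rel TCP [-0.00079801  0.07124079  0.08127917]
```

View pics/w3v.png

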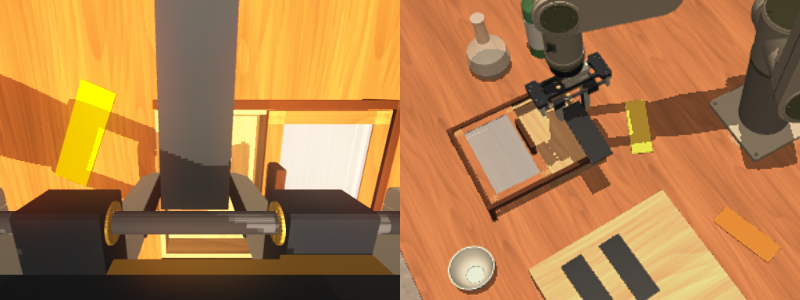

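step_arm(commands=[{"xyz": [0, 10, 40], "turn": [0, 0, 0], "grip": 50}, {"xyz": [0, 21, 85], "turn": [0, 0, 0], "grip": 50}, {"xyz": [0, 21, 130], "turn": [0, 0, 0], "grip": 50}, {"xyz": [20, 21, 155], "turn": [0, 0, 0], "grip": 50}, {"xyz": [60, 21, 162], "turn": [0, 0, 0], "grip": 50}, {"xyz": [100, 21, 162], "turn": [0, 0, 0], "grip": 50}, {"xyz": [135, 21, 162], "turn": [0, 0, 0], "grip": 50}, {"xyz": [155, 21, 162], "turn": [0, 0, 0], "grip": 50}, {"xyz": [165, 21, 162], "turn": [0, 0, 0], "grip": 50}, {"xyz": [169, 21, 162], "turn": [0, 0, 0], "grip": 50}, {"xyz": [169, 21, 162], "turn": [0, 0, 0], "grip": 50}])

```text
t: 14.6
tool_pos: [0.5166, -0.3106, 0.1026]
orientation: [1.209, 1.208, -1.209]
force: [-0.1, -0.8, 0.1]
opening: 0.0552
```

step_arm(commands=[{"xyz": [3, 0, 0], "turn": [0, 0, 0], "grip": 50}, {"xyz": [6, 0, 0], "turn": [0, 0, 0], "grip": 50}, {"xyz": [8, 0, 0], "turn": [0, 0, 0], "grip": 50}, {"xyz": [8, 0, 0], "turn": [0, 0, 0], "grip": 50}])

```text
t: 15.1
tool_pos: [0.5158, -0.3103, 0.0932]
orientation: [1.209, 1.21, -1.209]
force: [-0.3, -0.3, -0.9]
opening: 0.0548
```

Not touching yet. I lower it another 1 mm, release and retreat.

step_arm(commands=[{"xyz": [1, 0, 0], "turn": [0, 0, 0], "grip": 50}, {"xyz": [1, 0, 0], "turn": [0, 0, 0], "grip": 57}, {"xyz": [1, 0, 0], "turn": [0, 0, 0], "grip": 62}, {"xyz": [1, 0, 0], "turn": [0, 0, 0], "grip": 68}, {"xyz": [1, 0, 0], "turn": [0, 0, 0], "grip": 68}, {"xyz": [-10, 0, 0], "turn": [0, 0, 0], "grip": 68}, {"xyz": [-60, 0, 0], "turn": [0, 0, 0], "grip": 0}, {"xyz": [-120, 0, -20], "turn": [0, 0, 0], "grip": 0}, {"xyz": [-160, 0, -70], "turn": [0, 0, 0], "grip": 0}, {"xyz": [-160, 0, -120], "turn": [0, 0, 0], "grip": 0}, {"xyz": [-160, 0, -160], "turn": [0, 0, 0], "grip": 0}, {"xyz": [-160, 0, -160], "turn": [0, 0, 0], "grip": 0}])

```text
t: 16.6
tool_pos: [0.5162, -0.148, 0.2547]
orientation: [1.207, 1.21, -1.206]
force: [-0.6, -0.7, 0.6]
opening: 0.0128
```

```bash
python3 - <<'E'
from h import *
s,M=st()
a,_=snap('top','t4.png'); b,_=snap('scene','s4.png')
cv2.imwrite('pics/v4.png',np.hstack([cv2.resize(a[90:240,130:390],(400,300)),cv2.resize(b[70:300,80:380],(400,300))])[:,:,::-1])
E
```

```text
t 16.6 pos [ 0.5162 -0.148   0.2547] F [-0.6 -0.7  0.6] op 0.0128
[[0.001, 1.0, 0.003], [0.0, 0.003, -1.0], [-1.0, 0.001, -0.0]] q [-3.750e-01 -1.400e-02  1.726e+00  1.000e-03  1.428e+00 -3.780e-01]
```

View pics/v4.png

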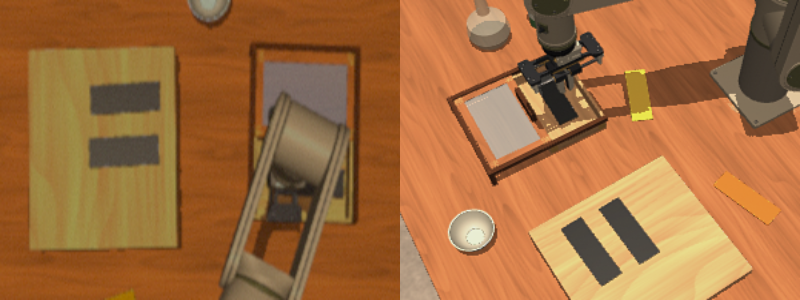

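step_arm(commands=[{"xyz": [0, 5, -50], "turn": [0, 0, 0], "grip": 0}, {"xyz": [0, 10, -110], "turn": [0, 0, 0], "grip": 0}, {"xyz": [0, 18, -170], "turn": [0, 0, 0], "grip": 0}, {"xyz": [0, 26, -230], "turn": [0, 0, 0], "grip": 0}, {"xyz": [0, 34, -290], "turn": [0, 0, 0], "grip": 0}, {"xyz": [20, 38, -345], "turn": [0, 0, 0], "grip": 0}, {"xyz": [50, 38, -365], "turn": [0, 0, 0], "grip": 0}, {"xyz": [80, 38, -365], "turn": [0, 0, 0], "grip": 0}, {"xyz": [93, 38, -365], "turn": [0, 0, 0], "grip": 0}, {"xyz": [96, 38, -365], "turn": [0, 0, 0], "grip": 0}, {"xyz": [97.5, 38, -365], "turn": [0, 0, 0], "grip": 0}, {"xyz": [97.5, 38, -365], "turn": [0, 0, 0], "grip": 0}])

```text
t: 18.2
tool_pos: [0.555, 0.2141, 0.1574]
orientation: [1.211, 1.207, -1.208]
force: [0.2, -1.2, 2.9]
opening: 0.0007
```

step_arm(commands=[{"xyz": [0.6, 0, 0], "turn": [0, 0, 0], "grip": 0}, {"xyz": [0.6, 0.5, 8], "turn": [0, 0, 0], "grip": 0}, {"xyz": [0.6, 1, 18], "turn": [0, 0, 0], "grip": 0}, {"xyz": [0.6, 2, 28], "turn": [0, 0, 0], "grip": 0}, {"xyz": [0.6, 2.5, 38], "turn": [0, 0, 0], "grip": 0}, {"xyz": [0.6, 3, 48], "turn": [0, 0, 0], "grip": 0}, {"xyz": [0.6, 4, 58], "turn": [0, 0, 0], "grip": 0}, {"xyz": [0.6, 4.5, 68], "turn": [0, 0, 0], "grip": 0}, {"xyz": [0.6, 5, 78], "turn": [0, 0, 0], "grip": 0}, {"xyz": [0.6, 5.5, 84], "turn": [0, 0, 0], "grip": 0}, {"xyz": [0.6, 5.5, 86], "turn": [0, 0, 0], "grip": 0}, {"xyz": [0.6, 5.5, 86], "turn": [0, 0, 0], "grip": 0}])

```text
t: 19.7
tool_pos: [0.5608, 0.1287, 0.1574]
orientation: [1.212, 1.207, -1.206]
force: [-0.6, 0.5, 6.3]
opening: 0.0007
```

step_arm(commands=[{"xyz": [-30, 0, 0], "turn": [0, 0, 0], "grip": 82}, {"xyz": [-80, 0, 40], "turn": [0, 0, 0], "grip": 82}, {"xyz": [-100, 0, 85], "turn": [0, 0, 0], "grip": 82}, {"xyz": [-100, 0, 105], "turn": [0, 0, 0], "grip": 82}, {"xyz": [-100, 0, 105], "turn": [0, 0, 0], "grip": 82}, {"xyz": [-100, 0, 105], "turn": [0, 0, 0], "grip": 82}, {"xyz": [-100, 0, 105], "turn": [0, 0, 0], "grip": 82}])

```text
t: 20.58
tool_pos: [0.559, 0.0248, 0.2543]
orientation: [1.208, 1.211, -1.209]
force: [-0.6, -0.4, 0.2]
opening: 0.0656
```

```bash
python3 - <<'E'
from h import *
st()
a,p=snap('wrist','w5.png'); cv2.imwrite('pics/w5v.png',cv2.resize(a,(700,525))[:,:,::-1])
E
```

```text
t 20.57 pos [0.559  0.0248 0.2543] F [-0.6 -0.4  0.2] op 0.0656
[[-0.002, 1.0, 0.001], [0.0, 0.001, -1.0], [-1.0, -0.002, -0.0]] q [-0.047  0.05   1.662  0.     1.431 -0.049]
```

View pics/w5v.png

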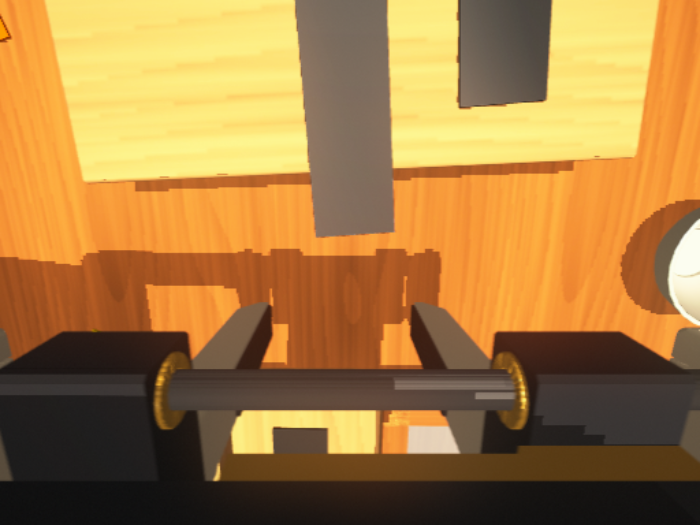

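The second slate overhangs, end at (317,237)–(393,232); the plank edge runs through (317,173). Behind the jaws the first slate is visible in the case.

```bash
python3 - <<'E'
from h import *
im,p=load('w5.png'); k=512/700
print(w(p,np.array([[317,237],[393,232],[296,0],[388,0],[460,107],[546,100],[460,0],[550,0]])*k,.073).round(4).tolist())
print('edge',w(p,np.array([[87,183],[635,157]])*k,.07).round(4).tolist())
print('slate1 in case (tail corners)',w(p,np.array([[274,429],[327,429]])*k,.011).round(4).tolist())
E
```

```text
[[0.5409, 0.046, 0.073], [0.5942, 0.0496, 0.073], [0.5304, 0.1914, 0.073], [0.586, 0.1915, 0.073], [0.6344, 0.1313, 0.073], [0.6893, 0.1355, 0.073], [0.6295, 0.1915, 0.073], [0.6838, 0.1915, 0.073]]
edge [[0.3833, 0.0828, 0.07], [0.7556, 0.1004, 0.07]]
slate1 in case (tail corners) [[0.4909, -0.1613, 0.011], [0.544, -0.1612, 0.011]]
```

step_arm(commands=[{"xyz": [0, 6, -30], "turn": [0, 0, 0], "grip": 82}, {"xyz": [20, 6.5, -46], "turn": [0, 0, 0], "grip": 82}, {"xyz": [40, 6.5, -46], "turn": [0, 0, 0], "grip": 82}, {"xyz": [70, 6.5, -46], "turn": [0, 0, 0], "grip": 82}, {"xyz": [95, 6.5, -46], "turn": [0, 0, 0], "grip": 82}, {"xyz": [104.5, 6.5, -46], "turn": [0, 0, 0], "grip": 82}, {"xyz": [104.5, 6.5, -46], "turn": [0, 0, 0], "grip": 50}, {"xyz": [104.5, 6.5, -46], "turn": [0, 0, 0], "grip": 50}, {"xyz": [104.5, 6.5, -46], "turn": [0, 0, 0], "grip": 50}, {"xyz": [104.5, 6.5, -46], "turn": [0, 0, 0], "grip": 50}, {"xyz": [104.5, 6.5, -46], "turn": [0, 0, 0], "grip": 50}, {"xyz": [104.5, 6.5, -46], "turn": [0, 0, 0], "grip": 50}], force=30)

```text
t: 22.12
tool_pos: [0.5666, 0.0696, 0.1517]
orientation: [1.21, 1.208, -1.208]
force: [1.0, 0.3, 4.0]
opening: 0.0548
```

step_arm(commands=[{"xyz": [-5, 0, 0], "turn": [0, 0, 0], "grip": 50}, {"xyz": [-20, 0, 0], "turn": [0, 0, 0], "grip": 50}, {"xyz": [-40, 0, 10], "turn": [0, 0, 0], "grip": 50}, {"xyz": [-60, 0, 30], "turn": [0, 0, 0], "grip": 50}, {"xyz": [-80, 0, 60], "turn": [0, 0, 0], "grip": 50}, {"xyz": [-100, -10, 100], "turn": [0, 0, 0], "grip": 50}, {"xyz": [-120, -20, 145], "turn": [0, 0, 0], "grip": 50}, {"xyz": [-120, -30, 190], "turn": [0, 0, 0], "grip": 50}, {"xyz": [-120, -40, 235], "turn": [0, 0, 0], "grip": 50}, {"xyz": [-120, -48, 280], "turn": [0, 0, 0], "grip": 50}, {"xyz": [-120, -48, 320], "turn": [0, 0, 0], "grip": 50}, {"xyz": [-120, -48, 340], "turn": [0, 0, 0], "grip": 50}])

```text
t: 23.62
tool_pos: [0.5171, -0.2735, 0.2724]
orientation: [1.211, 1.206, -1.211]
force: [0.1, 0.6, -1.4]
opening: 0.0548
```

```bash
python3 - <<'E'
from h import *
st()
a,p=snap('wrist','w6.png'); b,_=snap('scene','s6.png'); cv2.imwrite('pics/w6v.png',np.hstack([cv2.resize(a,(400,300)),cv2.resize(b[50:270,80:380],(400,300))])[:,:,::-1])
E
```

```text
t 23.62 pos [ 0.5171 -0.2735  0.2724] F [ 0.1  0.6 -1.4] op 0.0548
[[0.001, 1.0, -0.003], [-0.001, -0.003, -1.0], [-1.0, 0.001, 0.001]] q [-0.574  0.104  1.572 -0.     1.464 -0.571]
```

View pics/w6v.png

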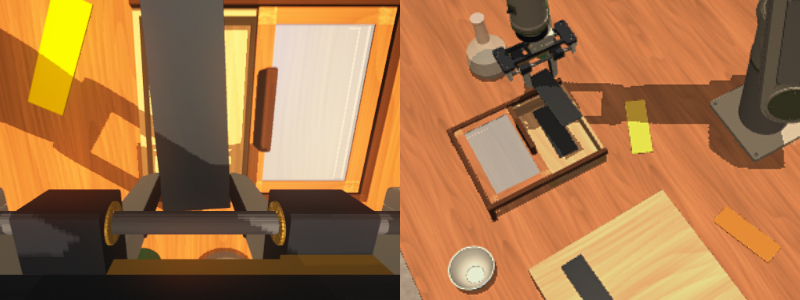

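The slate is held level but skewed a few degrees. I measure that angle.

```bash
python3 - <<'E'
from h import *
for f in('w3.png','w6.png'):
    im,p=load(f); g=im.astype(int); 
    X=[]
    for v in range(5,250,20):
        row=g[v]; d=(row.max(1)-row.min(1)<25)&(row.max(1)<150)&(row.max(1)>30); xs=np.where(d[150:330])[0]+150
        X.append([(xs.min()+xs.max())/2,v] if len(xs) else [np.nan,v])
    z=.272-.0843+.0065
    W=w(p,X,z)[:,:2]; print(f,W.round(4).tolist())
E
```

```text
w3.png [[0.503, -0.0237], [0.5003, -0.0326], [0.4994, -0.0418], [0.4963, -0.0513], [0.4966, -0.0611], [0.4974, -0.0713], [0.4966, -0.0819], [0.4972, -0.0929], [0.4958, -0.1042], [0.4952, -0.1161], [0.4949, -0.1283], [0.4973, -0.1411], [0.497, -0.1544]]
w6.png [[0.5099, -0.1468], [0.5133, -0.1557], [0.514, -0.165], [0.5097, -0.1746], [0.5106, -0.1845], [0.5111, -0.1948], [0.5104, -0.2054], [0.508, -0.2165], [0.5124, -0.2279], [0.515, -0.2398], [0.5167, -0.2522], [0.5167, -0.2651], [0.5163, -0.2784]]
```

step_arm(commands=[{"xyz": [0, 0, 25], "turn": [0.06, 0, 0], "grip": 50}, {"xyz": [10, 0, 40], "turn": [0.06, 0, 0], "grip": 50}, {"xyz": [50, 0, 40], "turn": [0.06, 0, 0], "grip": 50}, {"xyz": [95, 0, 40], "turn": [0.06, 0, 0], "grip": 50}, {"xyz": [130, 0, 40], "turn": [0.06, 0, 0], "grip": 50}, {"xyz": [155, 0, 40], "turn": [0.06, 0, 0], "grip": 50}, {"xyz": [165, 0, 40], "turn": [0.06, 0, 0], "grip": 50}, {"xyz": [170, 0, 40], "turn": [0.06, 0, 0], "grip": 50}, {"xyz": [174, 0, 40], "turn": [0.06, 0, 0], "grip": 50}, {"xyz": [174, 0, 40], "turn": [0.06, 0, 0], "grip": 50}])

```text
t: 24.98
tool_pos: [0.5184, -0.3106, 0.0976]
orientation: [1.253, 1.179, -1.253]
force: [-0.3, -0.5, -0.7]
opening: 0.0549
```

step_arm(commands=[{"xyz": [1, 0, 0], "turn": [0, 0, 0], "grip": 50}, {"xyz": [2, 0, 0], "turn": [0, 0, 0], "grip": 50}, {"xyz": [2, 0, 0], "turn": [0, 0, 0], "grip": 50}])

```text
t: 25.35
tool_pos: [0.5183, -0.3105, 0.0954]
orientation: [1.253, 1.179, -1.253]
force: [0.8, -0.7, 1.8]
opening: 0.0551
```

step_arm(commands=[{"xyz": [0, 0, 0], "turn": [0, 0, 0], "grip": 57}, {"xyz": [0, 0, 0], "turn": [0, 0, 0], "grip": 62}, {"xyz": [0, 0, 0], "turn": [0, 0, 0], "grip": 68}, {"xyz": [0, 0, 0], "turn": [0, 0, 0], "grip": 68}, {"xyz": [-10, 0, 0], "turn": [0, 0, 0], "grip": 68}, {"xyz": [-60, 0, 0], "turn": [0, 0, 0], "grip": 0}, {"xyz": [-120, 0, -20], "turn": [-0.06, 0, 0], "grip": 0}, {"xyz": [-158, -4, -70], "turn": [-0.06, 0, 0], "grip": 0}, {"xyz": [-158, -7, -120], "turn": [-0.06, 0, 0], "grip": 0}, {"xyz": [-158, -10, -160], "turn": [-0.06, 0, 0], "grip": 0}, {"xyz": [-158, -10, -160], "turn": [-0.06, 0, 0], "grip": 0}])

```text
t: 26.72
tool_pos: [0.5177, -0.1476, 0.2539]
orientation: [1.207, 1.21, -1.206]
force: [0.3, -0.8, -0.4]
opening: 0.0127
```

```bash
python3 - <<'E'
from h import *
s,M=st()
a,_=snap('top','t7.png'); b,_=snap('scene','s7.png')
cv2.imwrite('pics/v7.png',np.hstack([cv2.resize(a[90:240,130:390],(400,300)),cv2.resize(b[100:300,80:340],(400,300))])[:,:,::-1])
E
```

```text
t 26.73 pos [ 0.5177 -0.1476  0.2539] F [ 0.3 -0.8 -0.4] op 0.0127
[[0.001, 1.0, 0.003], [0.0, 0.003, -1.0], [-1.0, 0.001, -0.0]] q [-3.730e-01 -9.000e-03  1.723e+00  1.000e-03  1.427e+00 -3.770e-01]
```

View pics/v7.png

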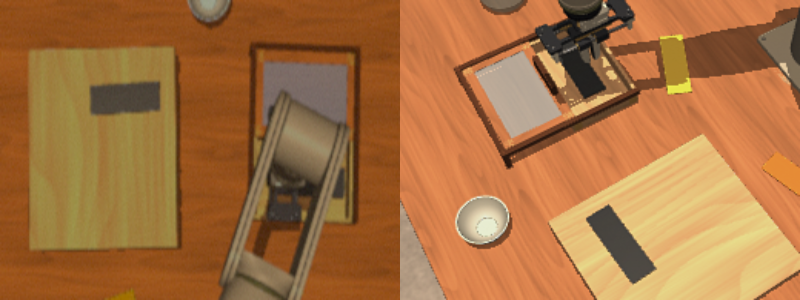

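step_arm(commands=[{"xyz": [0, 20, -50], "turn": [0, 0, 0], "grip": 0}, {"xyz": [0, 40, -105], "turn": [0, 0, 0], "grip": 0}, {"xyz": [0, 60, -160], "turn": [0, 0, 0], "grip": 0}, {"xyz": [0, 80, -215], "turn": [0, 0, 0], "grip": 0}, {"xyz": [0, 100, -270], "turn": [0, 0, 0], "grip": 0}, {"xyz": [10, 120, -320], "turn": [0, 0, 0], "grip": 0}, {"xyz": [40, 137, -360], "turn": [0, 0, 0], "grip": 0}, {"xyz": [75, 137, -366], "turn": [0, 0, 0], "grip": 0}, {"xyz": [91, 137, -366], "turn": [0, 0, 0], "grip": 0}, {"xyz": [95, 137, -366], "turn": [0, 0, 0], "grip": 0}, {"xyz": [97, 137, -366], "turn": [0, 0, 0], "grip": 0}, {"xyz": [97, 137, -366], "turn": [0, 0, 0], "grip": 0}])

```text
t: 28.32
tool_pos: [0.6555, 0.2148, 0.1575]
orientation: [1.211, 1.207, -1.209]
force: [0.8, -1.1, 3.0]
opening: 0.0005
```

step_arm(commands=[{"xyz": [0.7, 0, 0], "turn": [0, 0, 0], "grip": 0}, {"xyz": [0.7, 0.6, 8], "turn": [0, 0, 0], "grip": 0}, {"xyz": [0.7, 1.4, 18], "turn": [0, 0, 0], "grip": 0}, {"xyz": [0.7, 2, 28], "turn": [0, 0, 0], "grip": 0}, {"xyz": [0.7, 3, 38], "turn": [0, 0, 0], "grip": 0}, {"xyz": [0.7, 4, 48], "turn": [0, 0, 0], "grip": 0}, {"xyz": [0.7, 4.5, 58], "turn": [0, 0, 0], "grip": 0}, {"xyz": [0.7, 5.5, 68], "turn": [0, 0, 0], "grip": 0}, {"xyz": [0.7, 6, 78], "turn": [0, 0, 0], "grip": 0}, {"xyz": [0.7, 6.5, 82], "turn": [0, 0, 0], "grip": 0}, {"xyz": [0.7, 6.5, 84], "turn": [0, 0, 0], "grip": 0}, {"xyz": [0.7, 6.5, 84], "turn": [0, 0, 0], "grip": 0}])

```text
t: 29.82
tool_pos: [0.6623, 0.1316, 0.1574]
orientation: [1.212, 1.207, -1.207]
force: [0.1, 0.4, 5.3]
opening: 0.0005
```

step_arm(commands=[{"xyz": [-30, 0, 0], "turn": [0, 0, 0], "grip": 82}, {"xyz": [-80, 0, 40], "turn": [0, 0, 0], "grip": 82}, {"xyz": [-100, 0, 85], "turn": [0, 0, 0], "grip": 82}, {"xyz": [-100, 0, 105], "turn": [0, 0, 0], "grip": 82}, {"xyz": [-100, 0, 105], "turn": [0, 0, 0], "grip": 82}, {"xyz": [-100, 0, 105], "turn": [0, 0, 0], "grip": 82}, {"xyz": [-100, 0, 105], "turn": [0, 0, 0], "grip": 82}])

```text
t: 30.7
tool_pos: [0.6606, 0.0284, 0.2538]
orientation: [1.207, 1.212, -1.209]
force: [0.3, -0.6, 0.1]
opening: 0.0658
```

```bash
python3 - <<'E'
from h import *
st()
a,p=snap('wrist','w8.png'); cv2.imwrite('pics/w8v.png',cv2.resize(a,(700,525))[:,:,::-1])
E
```

```text
t 30.7 pos [0.6606 0.0284 0.2538] F [ 0.3 -0.6  0.1] op 0.0658
[[-0.002, 1.0, 0.001], [0.0, 0.001, -1.0], [-1.0, -0.002, -0.0]] q [-0.035  0.321  1.359  0.     1.464 -0.036]
```

View pics/w8v.png

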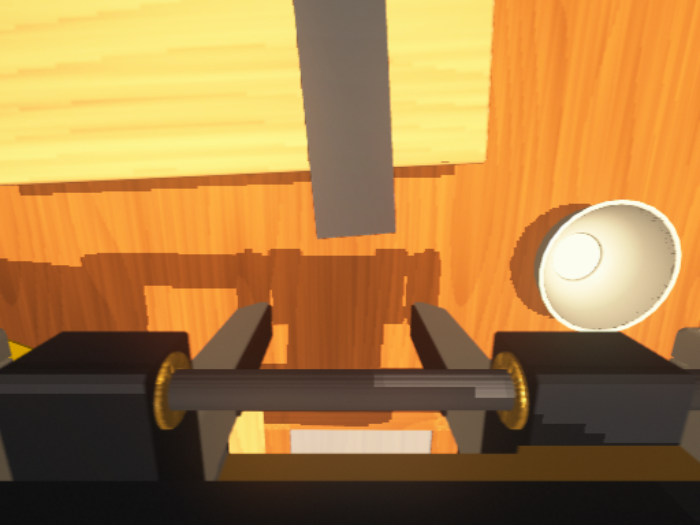

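The third slate overhangs, end at (318,238)–(395,233), the same position relative to the tool as before. This time I grip with the tool turned to match it.

step_arm(commands=[{"xyz": [0, 6, -30], "turn": [-0.07, 0, 0], "grip": 82}, {"xyz": [20, 7, -46], "turn": [-0.07, 0, 0], "grip": 82}, {"xyz": [40, 7, -46], "turn": [-0.07, 0, 0], "grip": 82}, {"xyz": [70, 7, -46], "turn": [-0.07, 0, 0], "grip": 82}, {"xyz": [95, 7, -46], "turn": [-0.07, 0, 0], "grip": 82}, {"xyz": [104.5, 7, -46], "turn": [-0.07, 0, 0], "grip": 82}, {"xyz": [104.5, 7, -46], "turn": [-0.07, 0, 0], "grip": 50}, {"xyz": [104.5, 7, -46], "turn": [-0.07, 0, 0], "grip": 50}, {"xyz": [104.5, 7, -46], "turn": [-0.07, 0, 0], "grip": 50}, {"xyz": [104.5, 7, -46], "turn": [-0.07, 0, 0], "grip": 50}, {"xyz": [104.5, 7, -46], "turn": [-0.07, 0, 0], "grip": 50}, {"xyz": [104.5, 7, -46], "turn": [-0.07, 0, 0], "grip": 50}], force=30)

```text
t: 32.25
tool_pos: [0.6687, 0.073, 0.1516]
orientation: [1.158, 1.24, -1.156]
force: [2.1, -1.0, 3.5]
opening: 0.055
```

step_arm(commands=[{"xyz": [-5, 0, 0], "turn": [0, 0, 0], "grip": 50}, {"xyz": [-20, 0, 0], "turn": [0, 0, 0], "grip": 50}, {"xyz": [-40, 0, 10], "turn": [0, 0, 0], "grip": 50}, {"xyz": [-60, -5, 30], "turn": [0, 0, 0], "grip": 50}, {"xyz": [-80, -20, 60], "turn": [0.02, 0, 0], "grip": 50}, {"xyz": [-100, -40, 100], "turn": [0.04, 0, 0], "grip": 50}, {"xyz": [-120, -65, 140], "turn": [0.07, 0, 0], "grip": 50}, {"xyz": [-120, -90, 180], "turn": [0.07, 0, 0], "grip": 50}, {"xyz": [-120, -115, 225], "turn": [0.07, 0, 0], "grip": 50}, {"xyz": [-120, -140, 270], "turn": [0.07, 0, 0], "grip": 50}, {"xyz": [-120, -160, 310], "turn": [0.07, 0, 0], "grip": 50}, {"xyz": [-120, -174, 332], "turn": [0.07, 0, 0], "grip": 50}])

```text
t: 33.75
tool_pos: [0.5159, -0.2738, 0.2725]
orientation: [1.211, 1.206, -1.211]
force: [0.0, 0.8, -0.6]
opening: 0.0552
```

```bash
python3 - <<'E'
from h import *
st()
a,p=snap('wrist','w9.png'); b,_=snap('scene','s9.png'); cv2.imwrite('pics/w9v.png',np.hstack([cv2.resize(a,(400,300)),cv2.resize(b[50:270,80:380],(400,300))])[:,:,::-1])
E
```

```text
t 33.75 pos [ 0.5159 -0.2738  0.2725] F [ 0.   0.8 -0.6] op 0.0552
[[0.001, 1.0, -0.003], [-0.002, -0.003, -1.0], [-1.0, 0.001, 0.002]] q [-5.750e-01  1.020e-01  1.575e+00 -1.000e-03  1.464e+00 -5.720e-01]
```

View pics/w9v.png

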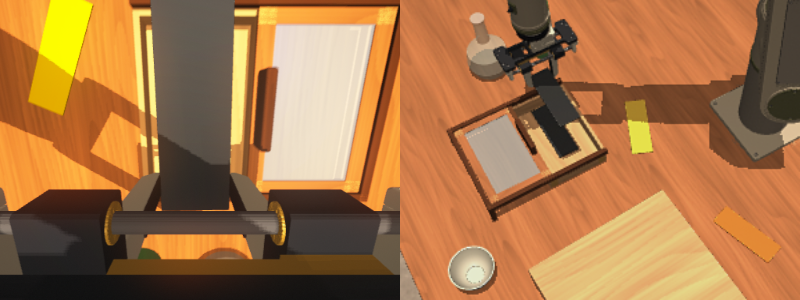

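The third slate is held level and square, the shelf is empty, and the stack is in the case. I lower it.

step_arm(commands=[{"xyz": [0, 1, 25], "turn": [0, 0, 0], "grip": 50}, {"xyz": [10, 1, 39], "turn": [0, 0, 0], "grip": 50}, {"xyz": [50, 1, 39], "turn": [0, 0, 0], "grip": 50}, {"xyz": [95, 1, 39], "turn": [0, 0, 0], "grip": 50}, {"xyz": [130, 1, 39], "turn": [0, 0, 0], "grip": 50}, {"xyz": [155, 1, 39], "turn": [0, 0, 0], "grip": 50}, {"xyz": [165, 1, 39], "turn": [0, 0, 0], "grip": 50}, {"xyz": [169, 1, 39], "turn": [0, 0, 0], "grip": 50}, {"xyz": [172, 1, 39], "turn": [0, 0, 0], "grip": 50}, {"xyz": [172, 1, 39], "turn": [0, 0, 0], "grip": 50}])

```text
t: 35.1
tool_pos: [0.5192, -0.3097, 0.0996]
orientation: [1.209, 1.208, -1.209]
force: [-0.2, 0.3, -1.1]
opening: 0.0548
```

```bash
python3 - <<'E'
from h import *
st()
E
```

```text
t 35.1 pos [ 0.5192 -0.3097  0.0996] F [-0.2  0.3 -1.1] op 0.0548
[[0.001, 1.0, 0.0], [-0.001, 0.0, -1.0], [-1.0, 0.001, 0.001]] q [-0.623  0.325  1.652  0.     1.164 -0.623]
```

step_arm(commands=[{"xyz": [0.8, 0, 0], "turn": [0, 0, 0], "grip": 50}, {"xyz": [1.5, 0, 0], "turn": [0, 0, 0], "grip": 50}, {"xyz": [1.5, 0, 0], "turn": [0, 0, 0], "grip": 57}, {"xyz": [1.5, 0, 0], "turn": [0, 0, 0], "grip": 62}, {"xyz": [1.5, 0, 0], "turn": [0, 0, 0], "grip": 68}, {"xyz": [1.5, 0, 0], "turn": [0, 0, 0], "grip": 68}, {"xyz": [-10, 0, 0], "turn": [0, 0, 0], "grip": 68}, {"xyz": [-60, 0, 0], "turn": [0, 0, 0], "grip": 60}, {"xyz": [-100, 0, 0], "turn": [0, 0, 0], "grip": 60}, {"xyz": [-130, 40, -30], "turn": [0, 0, 0], "grip": 60}, {"xyz": [-130, 86, -60], "turn": [0, 0, 0], "grip": 60}, {"xyz": [-130, 86, -60], "turn": [0, 0, 0], "grip": 60}])

```text
t: 36.6
tool_pos: [0.6068, -0.2469, 0.2292]
orientation: [1.207, 1.211, -1.206]
force: [-0.0, -0.5, -1.0]
opening: 0.0599
```

```bash
python3 - <<'E'
from h import *
st()
a,p=snap('top','t10.png'); b,_=snap('scene','s10.png'); cv2.imwrite('pics/v10.png',np.hstack([cv2.resize(a[90:240,130:390],(400,300)),cv2.resize(b[50:210,80:290],(400,300))])[:,:,::-1])
E
```

```text
t 36.6 pos [ 0.6068 -0.2469  0.2292] F [-0.  -0.5 -1. ] op 0.0599
[[0.001, 1.0, 0.004], [0.0, 0.004, -1.0], [-1.0, 0.001, -0.0]] q [-4.650e-01  3.190e-01  1.407e+00  1.000e-03  1.416e+00 -4.690e-01]
```

View pics/v10.png

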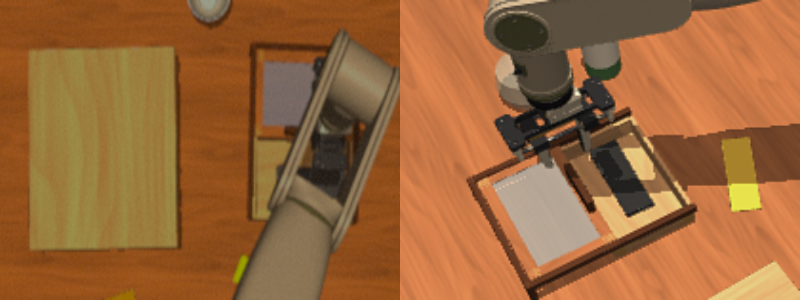

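The slates form a neat, flat stack in the case and the shelf is clear. Now I shut the cover.

step_arm(commands=[{"xyz": [10, 0, -25], "turn": [0, 0, 0], "grip": 60}, {"xyz": [45, 0, -25], "turn": [0, 0, 0], "grip": 60}, {"xyz": [70, 0, -25], "turn": [0, 0, 0], "grip": 60}, {"xyz": [76, 0, -25], "turn": [0, 0, 0], "grip": 40}, {"xyz": [76, 0, -25], "turn": [0, 0, 0], "grip": 5}, {"xyz": [76, 0, -25], "turn": [0, 0, 0], "grip": 5}, {"xyz": [76, 0, -25], "turn": [0, 0, 0], "grip": 5}, {"xyz": [76, 0, -25], "turn": [0, 0, 0], "grip": 5}, {"xyz": [76, 0, -25], "turn": [0, 0, 0], "grip": 5}, {"xyz": [76, 0, -25], "turn": [0, 0, 0], "grip": 5}, {"xyz": [76, 0, -25], "turn": [0, 0, 0], "grip": 5}], force=20)

```text
t: 38.08
tool_pos: [0.6049, -0.2245, 0.1535]
orientation: [1.209, 1.208, -1.209]
force: [-2.5, -0.2, 6.0]
opening: 0.0135
```

step_arm(commands=[{"xyz": [0, -15, 0], "turn": [0, 0, 0], "grip": 5}, {"xyz": [0, -45, 0], "turn": [0, 0, 0], "grip": 5}, {"xyz": [0, -75, 0], "turn": [0, 0, 0], "grip": 5}, {"xyz": [0, -105, 0], "turn": [0, 0, 0], "grip": 5}, {"xyz": [0, -130, 0], "turn": [0, 0, 0], "grip": 5}, {"xyz": [0, -145, 0], "turn": [0, 0, 0], "grip": 5}, {"xyz": [0, -150, 0], "turn": [0, 0, 0], "grip": 5}, {"xyz": [0, -152, 0], "turn": [0, 0, 0], "grip": 5}, {"xyz": [0, -154, 0], "turn": [0, 0, 0], "grip": 5}, {"xyz": [0, -154, 0], "turn": [0, 0, 0], "grip": 5}])

```text
t: 39.33
tool_pos: [0.4512, -0.224, 0.1534]
orientation: [1.21, 1.209, -1.208]
force: [-1.0, 4.7, 7.5]
opening: 0.014
```

step_arm(commands=[{"xyz": [0, -2, 0], "turn": [0, 0, 0], "grip": 5}, {"xyz": [0, -4, 0], "turn": [0, 0, 0], "grip": 5}, {"xyz": [0, -4, 0], "turn": [0, 0, 0], "grip": 5}])

```text
t: 39.7
tool_pos: [0.4494, -0.224, 0.1534]
orientation: [1.212, 1.204, -1.204]
force: [15.1, 3.7, -4.8]
opening: 0.014
```

step_arm(commands=[{"xyz": [0, 0.5, 0], "turn": [0, 0, 0], "grip": 5}, {"xyz": [0, 2, 0], "turn": [0, 0, 0], "grip": 45}, {"xyz": [0, 2, 0], "turn": [0, 0, 0], "grip": 45}, {"xyz": [0, 2, 0], "turn": [0, 0, 0], "grip": 45}, {"xyz": [0, 2, 0], "turn": [0, 0, 0], "grip": 45}, {"xyz": [-20, 2, 0], "turn": [0, 0, 0], "grip": 45}, {"xyz": [-70, 2, 0], "turn": [0, 0, 0], "grip": 45}, {"xyz": [-125, 0, -20], "turn": [0, 0, 0], "grip": 45}, {"xyz": [-125, 0, -70], "turn": [0, 0, 0], "grip": 45}, {"xyz": [-125, 0, -125], "turn": [0, 0, 0], "grip": 45}, {"xyz": [-125, 0, -180], "turn": [0, 0, 0], "grip": 45}, {"xyz": [-125, 0, -180], "turn": [0, 0, 0], "grip": 45}])

```text
t: 41.2
tool_pos: [0.4465, -0.0414, 0.2778]
orientation: [1.206, 1.212, -1.205]
force: [-0.3, -0.5, 0.1]
opening: 0.0447
```

```bash
python3 - <<'E'
from h import *
st()
a,p=snap('top','t11.png'); b,_=snap('scene','s11.png'); cv2.imwrite('pics/v11.png',np.hstack([cv2.resize(a[100:220,280:450],(400,300)),cv2.resize(b[20:220,80:340],(400,300))])[:,:,::-1])
E
```

```text
t 41.2 pos [ 0.4465 -0.0414  0.2778] F [-0.3 -0.5  0.1] op 0.0447
[[0.0, 1.0, 0.005], [0.001, 0.005, -1.0], [-1.0, 0.0, -0.001]] q [-2.070e-01 -2.800e-01  1.924e+00  1.000e-03  1.498e+00 -2.120e-01]
```

View pics/v11.png

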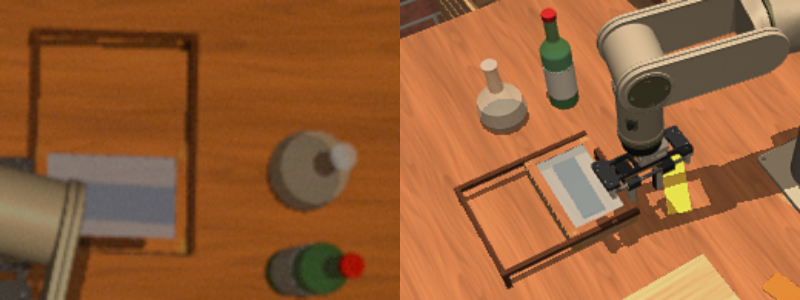

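The cover looks shut and the bystanders are unmoved. I make one numeric check of the handle position with the wrist camera.

step_arm(commands=[{"xyz": [0, 8, 50], "turn": [0, 0, 0], "grip": 45}, {"xyz": [0, 8, 105], "turn": [0, 0, 0], "grip": 45}, {"xyz": [0, 8, 160], "turn": [0, 0, 0], "grip": 45}, {"xyz": [0, 8, 182], "turn": [0, 0, 0], "grip": 45}, {"xyz": [0, 8, 182], "turn": [0, 0, 0], "grip": 45}, {"xyz": [0, 8, 182], "turn": [0, 0, 0], "grip": 45}])

```text
t: 42.05
tool_pos: [0.4543, -0.2267, 0.2775]
orientation: [1.21, 1.209, -1.21]
force: [0.1, -0.1, 0.5]
opening: 0.0451
```

```bash
python3 - <<'E'
from h import *
st()
a,p=snap('wrist','w12.png'); cv2.imwrite('pics/w12v.png',cv2.resize(a,(700,525))[:,:,::-1])
E
```

```text
t 42.05 pos [ 0.4543 -0.2267  0.2775] F [ 0.1 -0.1  0.5] op 0.0451
[[-0.0, 1.0, -0.001], [0.001, -0.001, -1.0], [-1.0, -0.0, -0.001]] q [-0.564 -0.108  1.774  0.     1.476 -0.563]
```

View pics/w12v.png

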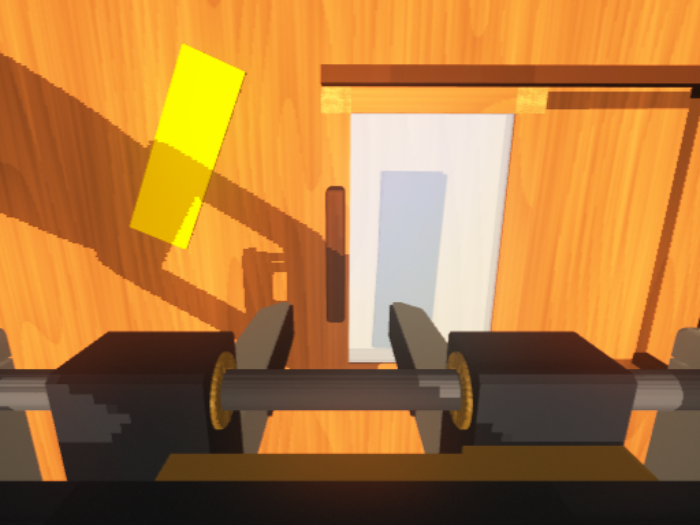

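The cover's near edge (x≈321) now lines up with the rail ends and no wall strip shows, so it is fully shut. The slate stack lies neatly under the glass, and the robot is touching nothing, so I hand in.

```bash
python3 - <<'E'
from h import *
print(robot.close_job())
E
```

```text
the job is handed in; nothing more can be done
None
```

The job is done and handed in at about 42 s. I slid the glass cover open to its stop, put all three slates in the case as one stack, and slid the cover shut to its stop.

Each slate was dragged about 85 mm until its end stuck out roughly 47 mm over the shelf's front edge. I then pinched that end, carried it level and set it down, with at most a few millimetres left to settle on release.

- **Last checks:** in the final wrist picture the cover's near edge is flush with the rail ends, and the stack is under the glass. Pushing the cover shut met the stop at about 15 N. The bottle and decanter look unmoved in the last top and scene pictures.
- **Forces:** readings after each move stayed under about 31 N, the highest when the cover met its open stop.
- **Small deviation:** the second slate was gripped about 3.5° askew, so I turned the wrist to square it before laying it down.
- **Not seen or checked:** no slate was seen to be knocked aside during the run. Flatness in the case was judged by eye only.

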